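# Steady a rocking bench scale and set the check weight on it

## Task

The bench scale rocks because the levelling screw at its front left corner is backed off: turn that screw down until all four feet carry a fair share and the scale stands level without rocking either way, and take your hand off. Then set the steel check weight gently, upright, on the middle of the pan and let go. Do not lean hard on the scale or shove it out of its place, and leave the other things alone.

Things in the scene. Friction and masses are not known exactly. Their poses are not given: they have to be found in the camera images.
- scale: Grey bench scale, 2.5 kg: base plate 176 mm square, top 40 mm up, a 46 mm wide lug with a soft rubber foot at each corner (x, y = +-86 mm), round steel pan in the middle. Origin: its centre, at bench level; z up, x away from its display, so front left (facing the display) is -x, +y. Front lugs carry black levelling knobs; rear feet are fixed. A raised foot lets it rock on its two neighbours.
- screw_axis (a point): Front left levelling screw: fixed point of the scale on the screw's upright axis, 42 mm up, where it leaves the lug's top. Knob 33 mm wide, 21 mm high, its middle 20 mm above this point when set and up to 4 mm higher when backed off. Clockwise from above drives knob and foot down 6 mm a turn; 0.05 N m to turn.
- pan_centre (a point): Middle of the flat round steel pan's top, 66 mm above the bench; the pan is 124 mm wide. z is up.
- weight_mid (a point): Steel check weight, 0.5 kg, standing upright on the bench: cylinder 40 mm wide and 44 mm high, with a narrow neck and a 22 mm knob above, 62 mm in all. The point lies on its axis, 31 mm above its underside; z is up.
- front_left_foot (a point): Fixed point of the scale at bench level under the front left lug, where that foot stands once set. Now it hangs clear by an unmeasured 0.4 to 3.1 mm: pressing the knob down with about 3 N tips the scale until the foot meets the bench, then it is stiff (25 N/mm). From first touch, 1 mm (1 rad) more of screw gives each foot its share, 5 to 7 N; 0.5 mm off leaves one slack.
- masking_roll: A 25 mm high, 92 mm wide ring of tape lying flat; bystander; origin at the centre of its underside
- tape_roll: A 48 mm high, 96 mm wide roll of brown tape lying flat; bystander; origin at the centre of its underside
- stamp: Wood-handled hand stamp standing upright, 26 x 50 x 74 mm; bystander; origin at the centre of its underside
- ink_pad: Flat blue tin, 73 x 113 x 15 mm; bystander; origin at the centre of its underside
- marker: White marker pen with a black cap, 135 x 17 mm, lying along its y axis; bystander; origin at the centre of its underside
- pencil: Yellow pencil, 156 x 7 mm, lying along its y axis; bystander; origin at the centre of its underside
- loose_stick: Dry brown roll, 96 x 20 x 18 mm, lying along its x axis; bystander; origin at the centre of its underside

How it is judged:
By the outcome, as a careful person would: the job done as asked, in the order asked, and still so for the second after the job is handed in, with the robot touching nothing.
It also fails if it takes over 72 s, if anything falls off the work surface, if the arm or the gripper's body presses on something with over 40 N, if the wrist force passes 120 N, or if a joint passes its speed limit or range.

## Robot

A 7-joint arm with a two-finger parallel gripper is mounted at the origin on a cart in front of the work surface, level with it; the furniture and walls round the work are solid. World frame = base frame: x ahead of the robot, y to its left, z up, the work surface at z = 0. Lengths are in m, angles in rad, forces in N, time in s.
With the tool pointing down it reaches from about 0.425 to 0.875 m from the base axis. Payload 4.7 kg.
Tool frame: the origin (TCP) lies at the very end of the fingers, on their centre line; the grasp point (between the pads) lies 19 mm behind it; x points along the fingers, y is the direction in which the jaws open and shut, and the axes are right-handed (so a half turn about x gives the same grasp; the last joint's range is limited). The gripper opens to 87 mm and grips with 3 to 60 N. Pads are 19 mm wide; open, the fingers measure 117 mm over their backs; the gripper's body (75 mm by 190 mm) begins 51 mm behind the grasp point.
Start: joints at [-1.258, 0.321, -0.07, 1.45, 0.023, 1.371, -0.057], TCP at [0.191, 0.621, 0.223] pointing down, gripper open.
Joint ranges: [-2.86, 2.86], [-0.3, 2.09], [-1.38, 1.24], [0.06, 2.45], [-1.56, 4.7], [0.09, 2.05], [-2.69, 2.69]. Speed limits (rad/s): [2.57, 2.57, 3.14, 3.14, 3.14, 3.14, 3.14].

## Interface

Orientations are given as a rotation vector (axis times angle).
In Python, from bench import ctrl gives the robot as it stands.
- The arm moves only by the tool step_arm, never from a script. Its argument "increments" is one flat list of numbers, 6 for each row, row after row: the shift along the tool's x, y, z in cm, then the turn, a rotation vector about the tool's x, y, z in rad. In form: [tx, ty, tz, ax, ay, az, tx, ty, tz, ax, ay, az, ...]. A call has 1 to 12 rows; each row shifts and turns the commanded pose from where the row before left it, along the tool's axes as they then stand; what a row does not reach is not made up. A row lasts 1/8 s, in which the tool goes at most 62.5 mm and 10.7 degrees, less where a joint would pass 70% of its speed; a pose out of reach is approached as far as the arm can. A call with a gripper value outside its range is refused whole. "fingers" is the opening in per cent of the stroke, from 0 (shut) to 100 (fully open), set as the call begins (left out, the last holds). The fingers move at their own pace and stop on an object; "force" is the grip in N (left out, the last holds). Time passes only in rows, so rows that do not move let the fingers close. It gives the time, the measured TCP pose, the force and the opening at its end, in the units of the state.
- ctrl.get_state(): the state, without advancing time (a new reading comes with each control period).
- ctrl.get_image(name): name is "scene" or "top"; returns the picture (400x640x3 uint8, red, green, blue); there is no depth.
- ctrl.camera_params(name): a dict with "vertical_fov" (degrees; the focal length in pixels is half the picture's height over the tangent of half this angle, whatever the lens; pixels are square), "cx", "cy" (the principal point, pixels), "R" (3x3) and "t" (3): a world point X has camera coordinates R X + t. Camera axes: x right, y down, z forward; pixel columns grow to the right and rows downward; lengths in m; the calibration is good to about 2 mm. A picture is of the moment at which its call begins. camera_params takes no time and is no camera call.
- ctrl.close_job(): hands the job in, once; it reports no verdict.
Trained networks look in the newest picture that a camera, given by its name, has taken for a name from the list of things; names that differ only in an ending like _2 or _b are one class to them, and where a whole thing is asked for, a point or a joint stands for the part that bears it (a point fixed in the world has none). Each returns a list of dicts, best first, with "score" (0 to 1); they miss things now and then, are a little off and sometimes report something else, mostly with a low value. They report only what shows in the picture. A call takes as long as a camera call.
- ctrl.search_frame(camera, name): "xyz" ([x, y, z] in m, in the coordinates of the camera as it stood for that picture, good to about 4 mm: the middle of the surface that is visible of it).
- ctrl.silhouettes(camera, name): "pixels" (400x640 bool, what is visible of it).
- ctrl.spot_point(camera, name): "xyz" ([x, y, z] in m, in the coordinates of the camera as it stood for that picture, good to about 4 mm: a listed point, or the origin of a listed thing).
The state is a dict: "time": time; "joint_positions": joint angles; "qd": joint speeds; "joint_torque": joint torques, N m; "position": TCP position; "tool_rot": TCP orientation; "ft_force": force on the tool from outside, world axes, zero at the start; "torque": the same for the moment, N m; "grip_width": opening from 0.0 (shut) to 1.0 (fully open).
Only numpy, scipy, OpenCV 4.12 (cv2) and the standard library are available. Lean on these libraries where they do the work, as an engineer would, in place of code of your own. Each camera call takes 0.05 s, during which the arm holds its last target.

## Working session

There is one attempt and no reset: what is moved stays moved. The work goes in short steps, Python scripts to look and compute and a tool call to move; the robot and the scene stay as the last step left them, time stands still between calls to the robot, and variables do not carry over. Pictures are saved under pics/ and viewed, and the job is handed in when it is done.

Besides the shell and the picture viewer there is one more tool, called after "Request:" as a command line: name --argument value ..., lists and objects as JSON in quotes. step_arm: Moves the arm, as the interface text tells. Its arguments: {"type":"object","properties":{"increments":{"type":"array","items":{"type":"number"}},"fingers":{"type":"number"},"force":{"type":"number"}},"required":["increments"]}

```bash
mkdir -p pics; ls; cat > h.py <<'E'
import numpy as np, cv2
from bench import ctrl
from scipy.spatial.transform import Rotation as Ro
def save(cam,name):
    im=ctrl.get_image(cam); cv2.imwrite(f'pics/{name}.png',im[:,:,::-1]); return im
def w(cam,xyz):
    p=ctrl.camera_params(cam); return np.array(p['R']).T@(np.array(xyz)-np.array(p['t']))
def proj(cam,X):
    p=ctrl.camera_params(cam); c=np.array(p['R'])@X+np.array(p['t']); f=200/np.tan(np.radians(p['vertical_fov'])/2)
    return f*c[0]/c[2]+p['cx'],f*c[1]/c[2]+p['cy']
def st():
    s=ctrl.get_state(); print({k:np.round(v,4).tolist() for k,v in s.items() if k in('time','position','tool_rot','ft_force','torque','grip_width','joint_positions')}); R=Ro.from_rotvec(s['tool_rot']).as_matrix(); print(R.round(3)); return s
E
python3 - <<'E'
from h import *
st()
for c in('scene','top'):
    save(c,c+'0')
    p=ctrl.camera_params(c); print(c,p['vertical_fov'],-np.array(p['R']).T@p['t'])
    for n in('screw_axis','pan_centre','weight_mid','scale','front_left_foot'):
        for d in ctrl.spot_point(c,n)[:2]: print(n,round(d['score'],2),w(c,d['xyz']).round(4),np.round(proj(c,w(c,d['xyz']))))
E
```

```text
pics
{'time': 0.0, 'joint_positions': [-1.2579, 0.3218, -0.0701, 1.4517, 0.0226, 1.3708, -0.0569], 'position': [0.1912, 0.6206, 0.2214], 'tool_rot': [0.233, 1.5582, -0.236], 'ft_force': [0.13, -0.1786, 0.0716], 'torque': [-0.055, 0.0169, -0.0459], 'grip_width': 0.9987}
[[-0.     0.294  0.956]
 [-0.002  0.956 -0.294]
 [-1.    -0.002  0.   ]]
scene 53.33078383799181 [-0.12910689 -0.88779586  0.86758077]
screw_axis 0.67 [0.5193 0.2837 0.0432] [288. 169.]
pan_centre 0.77 [0.5571 0.1649 0.0633] [313. 175.]
scale 0.67 [0.5569 0.1733 0.0011] [312. 188.]
front_left_foot 0.9 [ 5.201e-01  2.793e-01 -4.000e-04] [289. 179.]
top 52.708260601379834 [0.26438018 0.01068163 1.31019542]
screw_axis 0.74 [0.5123 0.2833 0.0399] [232. 210.]
pan_centre 0.77 [0.5594 0.1654 0.0667] [269. 194.]
weight_mid 0.57 [ 0.4962 -0.193   0.0289] [381. 216.]
scale 0.98 [ 0.5567  0.1661 -0.0036] [271. 199.]
```

View pics/scene0.png

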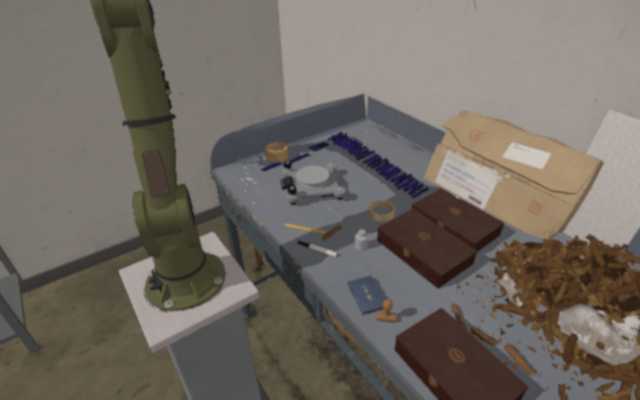

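View pics/top0.png

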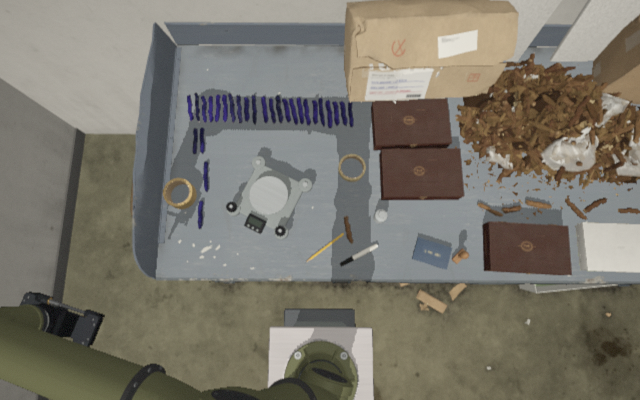

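The networks agree with the pictures: the scale is centred near (270,196) in the top view. Its knobs are at (232,207), front left, and (280,231), and the weight is at (381,215). I'll zoom in to refine these.

```bash
python3 - <<'E'
from h import *
t=cv2.imread('pics/top0.png'); s=cv2.imread('pics/scene0.png')
a=cv2.resize(t[145:255,215:335],None,fx=5,fy=5,interpolation=cv2.INTER_CUBIC)[:550,:600]
cv2.imwrite('pics/a.png',a)
b=cv2.resize(s[140:260,260:390],None,fx=5,fy=5,interpolation=cv2.INTER_CUBIC); cv2.imwrite('pics/b.png',b)
for n in['weight_mid','masking_roll','tape_roll','loose_stick']:
  for c in('top','scene'):
    for d in ctrl.spot_point(c,n)[:1]: print(n,c,round(d['score'],2),w(c,d['xyz']).round(4))
X=np.array([.514,.281,.074]); 
for c in('top','scene'): print(proj(c,X), proj(c,np.array([.496,-.193,.062])))
m=ctrl.silhouettes('top','weight_mid')
for d in m[:1]: ys,xs=np.nonzero(d['pixels']); print(d['score'],xs.min(),xs.max(),ys.min(),ys.max(),xs.mean(),ys.mean())
for c,(r0,r1,c0,c1) in (('top',(195,218,222,243)),('top',(222,242,270,290)),('scene',(155,185,275,300))):
  im=cv2.imread(f'pics/{c}0.png').max(2)[r0:r1,c0:c1]; ys,xs=np.nonzero(im<50); print(c,len(xs),xs.mean()+c0,ys.mean()+r0,xs.min()+c0,xs.max()+c0,ys.min()+r0,ys.max()+r0)
E
```

```text
weight_mid top 0.57 [ 0.4962 -0.193   0.0289]
masking_roll top 0.61 [ 0.6609 -0.1034 -0.0026]
masking_roll scene 0.66 [ 0.6659 -0.1058 -0.0032]
tape_roll top 0.78 [ 0.5718  0.4589 -0.0006]
tape_roll scene 0.92 [0.5723 0.4642 0.0011]
loose_stick top 0.58 [ 0.4562 -0.0853  0.0011]
loose_stick scene 0.48 [ 0.4571 -0.0881  0.0008]
(np.float64(230.92645305709175), np.float64(207.01656958103476)) (np.float64(382.20967427158416), np.float64(214.38023614935523))
(np.float64(286.4289384430419), np.float64(163.255729054298)) (np.float64(361.5382376858411), np.float64(232.4066215092066))
0.69 374 386 209 221 379.968 215.336
top 38 231.60526315789474 206.78947368421052 227 235 203 210
top 30 279.96666666666664 230.6 276 284 226 234
scene 78 287.7948717948718 175.0897435897436 284 292 162 184
```

View pics/a.png

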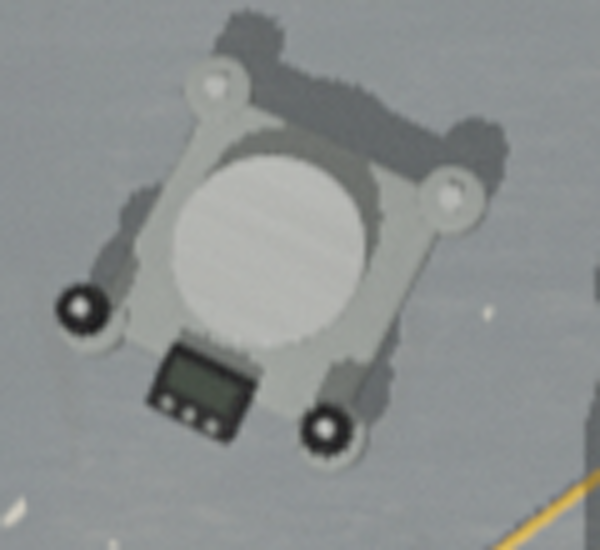

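View pics/b.png

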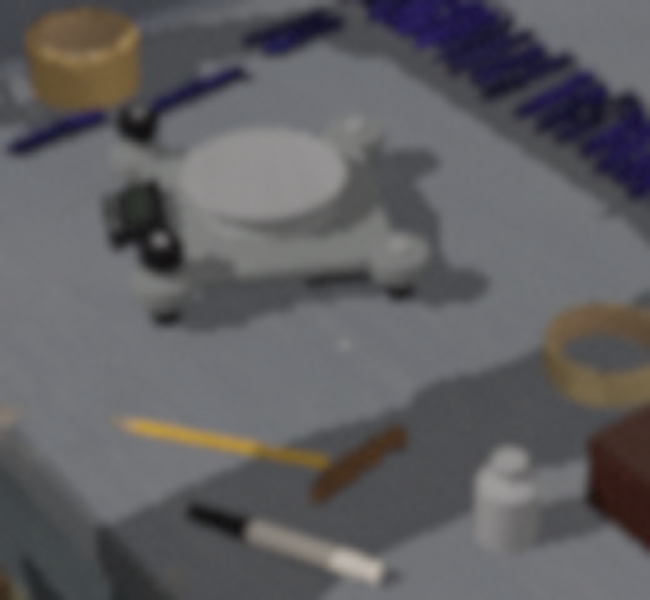

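```bash
cat >> h.py <<'E'
def ray(cam,u,v,z):
    p=ctrl.camera_params(cam); f=200/np.tan(np.radians(p['vertical_fov'])/2); R=np.array(p['R']); c=-R.T@np.array(p['t'])
    d=R.T@np.array([(u-p['cx'])/f,(v-p['cy'])/f,1]); return c+d*(z-c[2])/d[2]
E
python3 - <<'E'
from h import *
def cr(u,v,o): return ((u+.5)/5-.5+o[0],(v+.5)/5-.5+o[1])
A=(215,145);B=(260,140)
fl=ray('top',*cr(83,309,A),.075); fr=ray('top',*cr(326,430,A),.073); pan=ray('top',*cr(269,251,A),.066)
print(fl,fr,pan, np.linalg.norm(fl-fr), np.linalg.norm((fl-pan)[:2]))
d=(fl-fr)[:2]; y=d/np.linalg.norm(d); x=np.array([y[1],-y[0]]); print('yaw',np.degrees(np.arctan2(x[1],x[0])),x,y)
mid=(fl+fr)[:2]/2; print('centre from knobs',mid+.086*x)
print('FL from scene', ray('scene',*cr(137,124,B),.063),'FR', ray('scene',*cr(160,249,B),.063), 'pan',ray('scene',*cr(264,174,B),.066))
print('weight scene knob', ray('scene',*cr(512,460,B),.056))
t=cv2.imread('pics/top0.png');cv2.imwrite('pics/c.png',cv2.resize(t[190:250,335:415],None,fx=7,fy=7,interpolation=cv2.INTER_CUBIC))
E
```

```text
[0.51576842 0.28002925 0.075     ] [0.44092707 0.12637749 0.073     ] [0.55586089 0.16613468 0.066     ] 0.1709212966744149 0.120745105628659
yaw -25.969981460402654 [ 0.8990236  -0.43790019] [0.43790019 0.8990236 ]
centre from knobs [0.55566377 0.16554396]
FL from scene [0.52022678 0.28845616 0.063     ] FR [0.44450082 0.13186317 0.063     ] pan [0.55673029 0.16584403 0.066     ]
weight scene knob [ 0.5042591  -0.18574082  0.056     ]
```

View pics/c.png

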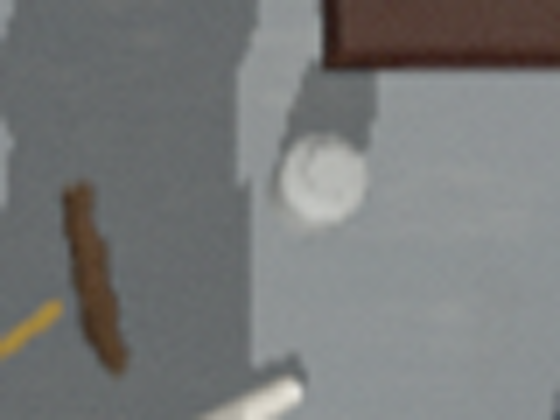

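Request:
step_arm --increments '[0,-1.15,2.05,0,0,0,0,-2.3,4.11,0,0,0,0,-2.3,4.11,0,0,0,0,-2.3,4.11,0,0,0,0,-2.3,4.11,0,0,0,0,-2.3,4.11,0,0,0,1,-2.3,4.11,0,0,0,2,-2.3,4.11,0,0,0,2,-2.3,4.11,0,0,0,2,-2.3,4.11,0,0,0,2,-1.15,2.05,0,0,0,2,0,0,0,0,0]' --fingers 0 --force 15

```text
time: 2.55
position: [0.5188, 0.2754, 0.1123]
tool_rot: [0.239, 1.556, -0.241]
ft_force: [0.9, 0.1, -0.2]
grip_width: 0.005
```

```bash
python3 - <<'E'
from h import *
st(); save('top','t1'); save('scene','s1')
t=cv2.imread('pics/t1.png');s=cv2.imread('pics/s1.png')
a=cv2.resize(t[150:250,190:290],None,fx=4,fy=4,interpolation=cv2.INTER_CUBIC)
b=cv2.resize(s[110:210,240:340],None,fx=4,fy=4,interpolation=cv2.INTER_CUBIC)
cv2.imwrite('pics/ab1.png',np.hstack([a,b]))
print(ray('top',(324.5)/7-.5+335,180.5/7-.5+190,.044))
E
```

```text
{'time': 2.55, 'joint_positions': [-0.7242, 0.2668, 0.2208, 1.7549, -0.062, 1.1263, 0.781], 'position': [0.5188, 0.2754, 0.1123], 'tool_rot': [0.2388, 1.556, -0.2406], 'ft_force': [0.8531, 0.0755, -0.1643], 'torque': [0.0407, -0.0046, 0.024], 'grip_width': 0.0053}
[[ 0.001  0.301  0.954]
 [-0.001  0.954 -0.301]
 [-1.    -0.001  0.002]]
[ 0.4963794  -0.19154807  0.044     ]
```

View pics/ab1.png

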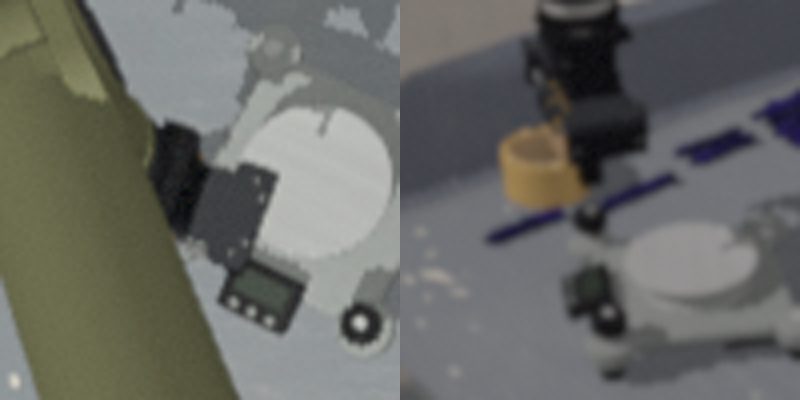

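Request:
step_arm --increments '[0.9,0.35,-0.42,0,0,0,0.9,0,0,0,0,0,0.9,0,0,0,0,0,0.4,0,0,0,0,0,0,0,0,0,0,0,0,0,0,0,0,0]'

```text
time: 3.4
position: [0.5136, 0.2851, 0.0819]
tool_rot: [0.235, 1.558, -0.234]
ft_force: [0.3, 1.1, 0.5]
grip_width: 0.004
```

Request:
step_arm --increments '[0.1,0,0,0,0,0,0.1,0,0,0,0,0,0.1,0,0,0,0,0,0,0,0,0,0,0]'

```text
time: 3.9
position: [0.5133, 0.285, 0.0785]
tool_rot: [0.234, 1.558, -0.235]
ft_force: [-0.1, 1.2, 0.0]
grip_width: 0.007
```

Request:
step_arm --increments '[0.05,-0.4,0.39,0,0,0,0.05,0,0,0,0,0,0,0,0,0,0,0]'

```text
time: 4.28
position: [0.5159, 0.2799, 0.0775]
tool_rot: [0.235, 1.558, -0.235]
ft_force: [0.4, 0.1, 0.5]
grip_width: 0.006
```

Request:
step_arm --increments '[0.05,0,0,0,0,0,0,0,0,0,0,0]'

```text
time: 4.53
position: [0.5159, 0.2802, 0.077]
tool_rot: [0.234, 1.558, -0.234]
ft_force: [-0.4, 0.5, -0.6]
grip_width: 0.004
```

Request:
step_arm --increments '[0.05,0,0,0,0,0,0,0,0,0,0,0]'

```text
time: 4.78
position: [0.5159, 0.2801, 0.0765]
tool_rot: [0.234, 1.558, -0.234]
ft_force: [-0.5, -0.0, 0.4]
grip_width: 0.006
```

Request:
step_arm --increments '[0.05,0,0,0,0,0,0,0,0,0,0,0]'

```text
time: 5.03
position: [0.5159, 0.2801, 0.076]
tool_rot: [0.235, 1.558, -0.234]
ft_force: [-0.1, -0.2, 0.0]
grip_width: 0.008
```

Request:
step_arm --increments '[0.05,0,0,0,0,0,0,0,0,0,0,0]'

```text
time: 5.28
position: [0.516, 0.2802, 0.0758]
tool_rot: [0.235, 1.558, -0.234]
ft_force: [-0.5, 0.6, 1.6]
grip_width: 0.006
```

Request:
step_arm --increments '[0.05,0,0,0,0,0,0,0,0,0,0,0]'

```text
time: 5.52
position: [0.5159, 0.2804, 0.0753]
tool_rot: [0.235, 1.558, -0.234]
ft_force: [0.0, 1.1, 2.3]
grip_width: 0.003
```

Request:
step_arm --increments '[0.05,0,0,0,0,0,0,0,0,0,0,0]'

```text
time: 5.78
position: [0.5158, 0.2806, 0.0747]
tool_rot: [0.235, 1.558, -0.234]
ft_force: [-1.9, 1.5, 3.0]
grip_width: 0.007
```

Request:
step_arm --increments '[0.05,0,0,0,0,0,0,0,0,0,0,0]'

```text
time: 6.02
position: [0.516, 0.2805, 0.0742]
tool_rot: [0.235, 1.558, -0.234]
ft_force: [-1.2, 1.7, 3.1]
grip_width: 0.006
```

Request:
step_arm --increments '[0.05,0,0,0,0,0,0,0,0,0,0,0]'

```text
time: 6.28
position: [0.5161, 0.2802, 0.0736]
tool_rot: [0.235, 1.558, -0.234]
ft_force: [-0.4, 1.7, 3.2]
grip_width: 0.006
```

Request:
step_arm --increments '[0.05,0,0,0,0,0,0,0,0,0,0,0]'

```text
time: 6.52
position: [0.5161, 0.2802, 0.0731]
tool_rot: [0.235, 1.558, -0.234]
ft_force: [-0.8, 1.9, 3.0]
grip_width: 0.005
```

Request:
step_arm --increments '[0.03,0,0,0,0,0,0,0,0,0,0,0]'

```text
time: 6.78
position: [0.5161, 0.2802, 0.073]
tool_rot: [0.235, 1.558, -0.234]
ft_force: [-0.2, 3.3, 5.4]
grip_width: 0.004
```

Request:
step_arm --increments '[0.02,0,0,0,0,0,0,0,0,0,0,0]'

```text
time: 7.02
position: [0.5161, 0.2803, 0.0729]
tool_rot: [0.235, 1.558, -0.234]
ft_force: [-1.4, 2.3, 5.3]
grip_width: 0.006
```

Request:
step_arm --increments '[0.02,0,0,0,0,0,0,0,0,0,0,0]'

```text
time: 7.28
position: [0.5161, 0.2803, 0.0729]
tool_rot: [0.235, 1.558, -0.234]
ft_force: [-0.9, 2.7, 6.1]
grip_width: 0.004
```

Request:
step_arm --increments '[-0.2,0,0,0,0,0,-0.3,0,0,0,0,0,-1,0,0,0.1,0,0,-1.2,0,0,0.15,0,0]'

```text
time: 7.78
position: [0.5153, 0.2784, 0.0985]
tool_rot: [0.432, 1.528, -0.437]
ft_force: [0.9, -0.2, -0.1]
grip_width: 0.007
```

```bash
python3 - <<'E'
from h import *
st()
E
```

```text
{'time': 7.775, 'joint_positions': [-0.757, 0.2809, 0.2514, 1.7699, -0.076, 1.1035, 0.536], 'position': [0.5153, 0.2784, 0.0985], 'tool_rot': [0.4319, 1.5282, -0.4368], 'ft_force': [0.9284, -0.2045, -0.1297], 'torque': [0.0195, -0.0522, -0.0523], 'grip_width': 0.0075}
[[-0.002  0.526  0.85 ]
 [-0.003  0.85  -0.526]
 [-1.    -0.003 -0.   ]]
```

Request:
step_arm --increments '[0,0,0,-0.1625,0,0,0,0,0,-0.1625,0,0,0,0,0,-0.1625,0,0,0,0,0,-0.1625,0,0,0,0,0,-0.1625,0,0,0,0,0,-0.1625,0,0,0,0,0,-0.1625,0,0,0,0,0,-0.1625,0,0,0,0,0,-0.1625,0,0,0,0,0,-0.1625,0,0,0,0,0,-0.1625,0,0,0,0,0,-0.1625,0,0]' --fingers 62 --force 5

```text
time: 9.28
position: [0.5155, 0.2785, 0.0983]
tool_rot: [-1.088, 1.286, 1.087]
ft_force: [0.3, 0.4, -0.5]
grip_width: 0.622
```

Request:
step_arm --increments '[0,0,0,0,0,0,0,0,0,0,0,0]'

```text
time: 9.52
position: [0.5158, 0.2793, 0.0989]
tool_rot: [-1.081, 1.287, 1.081]
ft_force: [0.5, 0.0, 0.5]
grip_width: 0.62
```

```bash
python3 - <<'E'
from h import *
st(); save('top','t2'); save('scene','s2')
t=cv2.imread('pics/t2.png');s=cv2.imread('pics/s2.png')
a=cv2.resize(t[150:250,190:290],None,fx=4,fy=4,interpolation=cv2.INTER_CUBIC)
b=cv2.resize(s[130:200,250:320],None,fx=5.72,fy=5.72,interpolation=cv2.INTER_CUBIC)
cv2.imwrite('pics/ab2.png',np.hstack([a,b[:400,:400]]))
E
```

```text
{'time': 9.525, 'joint_positions': [-0.5409, 0.2784, -0.0011, 1.7609, 0.0008, 1.1034, 2.4264], 'position': [0.5158, 0.2793, 0.0989], 'tool_rot': [-1.0813, 1.2872, 1.0809], 'ft_force': [0.5478, 0.0318, 0.5099], 'torque': [0.0687, 0.1047, 0.0274], 'grip_width': 0.6205}
[[-0.001 -0.985  0.172]
 [-0.001  0.172  0.985]
 [-1.     0.001 -0.001]]
```

View pics/ab2.png

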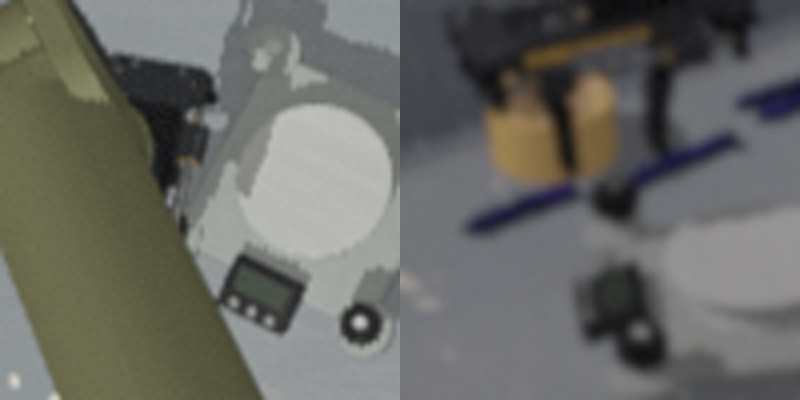

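The fingers straddle the knob: in the right-hand view the tips are at about 565 and 655, with the knob at about 610. I'll go down and close lightly.

Request:
step_arm --increments '[1,0,0,0,0,0,1,0,0,0,0,0,1,0,0,0,0,0,1,0,0,0,0,0,1,0,0,0,0,0,0,0,0,0,0,0]'

```text
time: 10.38
position: [0.5152, 0.2797, 0.0482]
tool_rot: [-1.083, 1.287, 1.084]
ft_force: [-0.1, 0.4, 0.1]
grip_width: 0.621
```

Request:
step_arm --increments '[0,0,0,0,0,0,0,0,0,0,0,0,0,0,0,0,0,0,0,0,0,0,0,0]' --fingers 0 --force 3

```text
time: 10.88
position: [0.5163, 0.2802, 0.0498]
tool_rot: [-1.083, 1.284, 1.083]
ft_force: [1.0, -0.1, 0.9]
grip_width: 0.379
```

Request:
step_arm --increments '[0,0,0,0,0,0,0,0,0,0,0,0]'

```text
time: 11.12
position: [0.5163, 0.2803, 0.0497]
tool_rot: [-1.083, 1.284, 1.083]
ft_force: [0.3, 0.3, 0.7]
grip_width: 0.379
```

Request:
step_arm --increments '[0,0,0,0,0,0,0.01,0,0,0.1,0,0,0.0096,0,0,0.1,0,0,0.0096,0,0,0.1,0,0,0.0096,0,0,0.1,0,0,0.0096,0,0,0.1,0,0,0.0096,0,0,0.1,0,0,0.0096,0,0,0.1,0,0,0.0096,0,0,0.1,0,0,0,0,0,0,0,0]' --force 12

```text
time: 12.38
position: [0.5144, 0.2816, 0.0487]
tool_rot: [-0.471, 1.52, 0.474]
ft_force: [-4.3, 3.0, 4.1]
grip_width: 0.377
```

```bash
python3 - <<'E'
from h import *
st()
E
```

```text
{'time': 12.375, 'joint_positions': [-0.6456, 0.3322, 0.1183, 1.8062, -0.0482, 1.0071, 1.6665], 'position': [0.5144, 0.2816, 0.0487], 'tool_rot': [-0.4714, 1.5204, 0.4743], 'ft_force': [-4.3376, 3.0336, 4.0709], 'torque': [0.5934, 0.9379, -0.0205], 'grip_width': 0.3772}
[[-0.002 -0.568  0.823]
 [ 0.001  0.823  0.568]
 [-1.     0.002 -0.001]]
```

Request:
step_arm --increments '[0,0,0,0,0,0,0,0,0,0,0,0,0,0,0,0,0,0]' --fingers 50

```text
time: 12.75
position: [0.5164, 0.279, 0.0483]
tool_rot: [-0.471, 1.519, 0.47]
ft_force: [-0.6, -0.4, -0.2]
grip_width: 0.497
```

```bash
python3 - <<'E'
from h import *
st()
E
```

```text
{'time': 12.75, 'joint_positions': [-0.6437, 0.333, 0.1205, 1.8062, -0.0455, 1.0052, 1.666], 'position': [0.5164, 0.279, 0.0483], 'tool_rot': [-0.4711, 1.519, 0.4697], 'ft_force': [-0.6133, -0.36, -0.248], 'torque': [0.0606, 0.0314, -0.0267], 'grip_width': 0.497}
[[ 0.    -0.565  0.825]
 [-0.001  0.825  0.565]
 [-1.    -0.001 -0.   ]]
```

Request:
step_arm --increments '[0,0,0,0,0,0,0,0,0,0,0,0,0,0,0,0,0,0]' --fingers 0 --force 3

```text
time: 13.12
position: [0.5148, 0.2817, 0.0485]
tool_rot: [-0.471, 1.52, 0.474]
ft_force: [-3.2, 4.3, 0.8]
grip_width: 0.377
```

Request:
step_arm --increments '[0,0,0,0,0,0,0,0,0,0,0,0,0,0.32,0.22,0,0,0,0,0,0,0,0,0]' --fingers 50

```text
time: 13.62
position: [0.5163, 0.284, 0.0487]
tool_rot: [-0.471, 1.519, 0.471]
ft_force: [-0.0, -0.6, -0.3]
grip_width: 0.498
```

Request:
step_arm --increments '[0,0,0,0,0,0,0,0,0,0,0,0,0,0,0,0,0,0]' --fingers 0

```text
time: 14.0
position: [0.5163, 0.2834, 0.0486]
tool_rot: [-0.471, 1.519, 0.47]
ft_force: [1.0, -1.3, 0.4]
grip_width: 0.377
```

Request:
step_arm --increments '[0,0,0,0,0,0,0.0096,0,0,0.1,0,0,0.0096,0,0,0.1,0,0,0.0096,0,0,0.1,0,0,0.0096,0,0,0.1,0,0,0.0096,0,0,0.1,0,0,0.0096,0,0,0.1,0,0,0.0096,0,0,0.1,0,0,0.0096,0,0,0.1,0,0,0.0096,0,0,0.1,0,0,0.0096,0,0,0.1,0,0,0,0,0,0,0,0]' --force 12

```text
time: 15.5
position: [0.5162, 0.2841, 0.0477]
tool_rot: [0.312, 1.548, -0.312]
ft_force: [1.6, -0.6, -0.9]
grip_width: 0.375
```

```bash
python3 - <<'E'
from h import *
st()
E
```

```text
{'time': 15.5, 'joint_positions': [-0.7822, 0.3434, 0.2762, 1.8069, -0.1088, 1.0054, 0.7101], 'position': [0.5162, 0.2841, 0.0477], 'tool_rot': [0.3123, 1.5476, -0.3117], 'ft_force': [1.5804, -0.6452, -0.937], 'torque': [0.0181, -0.3942, -0.0748], 'grip_width': 0.3753}
[[ 0.001  0.387  0.922]
 [ 0.     0.922 -0.387]
 [-1.     0.     0.001]]
```

Request:
step_arm --increments '[0.0096,0,0,0.1,0,0,0.0096,0,0,0.1,0,0,0.0096,0,0,0.1,0,0,0.0096,0,0,0.1,0,0,0.0096,0,0,0.1,0,0,0.0096,0,0,0.1,0,0,0.0096,0,0,0.1,0,0,0.0096,0,0,0.1,0,0,0.0096,0,0,0.1,0,0,0.0096,0,0,0.1,0,0,0,0,0,0,0,0,0,0,0,0,0,0]'

```text
time: 17.0
position: [0.5167, 0.2843, 0.047]
tool_rot: [1.081, 1.286, -1.078]
ft_force: [3.8, -0.0, -2.0]
grip_width: 0.37
```

```bash
python3 - <<'E'
from h import *
st()
E
```

```text
{'time': 17.0, 'joint_positions': [-0.92, 0.3597, 0.4419, 1.8122, -0.1789, 1.0071, -0.2327], 'position': [0.5167, 0.2843, 0.047], 'tool_rot': [1.0811, 1.2859, -1.0781], 'ft_force': [3.7786, -0.0293, -1.9697], 'torque': [0.0819, -0.9445, -0.0011], 'grip_width': 0.3704}
[[ 0.002  0.985  0.174]
 [ 0.001  0.174 -0.985]
 [-1.     0.002 -0.001]]
```

Request:
step_arm --increments '[0,0,0,0,0,0,0,0,0,0,0,0]' --fingers 50

```text
time: 17.25
position: [0.5148, 0.2839, 0.0464]
tool_rot: [1.08, 1.287, -1.082]
ft_force: [0.8, 0.3, -0.9]
grip_width: 0.479
```

Request:
step_arm --increments '[0,0,0,0,0,0,0,0,0,0,0,0,0,0,0,0,0,0]' --fingers 0 --force 3

```text
time: 17.62
position: [0.5166, 0.284, 0.0468]
tool_rot: [1.083, 1.285, -1.08]
ft_force: [3.3, 1.1, -1.9]
grip_width: 0.381
```

Request:
step_arm --increments '[0,0,0,0,0,0,0,0.22,0,0,0,0,0,0,0,0,0,0]' --fingers 50

```text
time: 18.0
position: [0.518, 0.2843, 0.0466]
tool_rot: [1.081, 1.286, -1.082]
ft_force: [-0.1, -0.0, 0.5]
grip_width: 0.496
```

Request:
step_arm --increments '[0,0,0,0,0,0,0,0,0,0,0,0,0,0,0,0,0,0]' --fingers 0 --force 6

```text
time: 18.38
position: [0.5172, 0.2842, 0.0465]
tool_rot: [1.08, 1.287, -1.083]
ft_force: [-3.8, -0.8, 1.4]
grip_width: 0.374
```

Request:
step_arm --increments '[0,-0.1,0,0,0,0,0,0,0,0,0,0]' --force 10

```text
time: 18.62
position: [0.5171, 0.2842, 0.0466]
tool_rot: [1.082, 1.286, -1.081]
ft_force: [-2.1, 0.0, 0.7]
grip_width: 0.378
```

Request:
step_arm --increments '[0.02,0,0,0,0,0,0,0,0,0,0,0]'

```text
time: 18.88
position: [0.5171, 0.2842, 0.0465]
tool_rot: [1.082, 1.286, -1.081]
ft_force: [-1.8, -0.4, 1.9]
grip_width: 0.378
```

Request:
step_arm --increments '[0.02,0,0,0,0,0,0,0,0,0,0,0]'

```text
time: 19.12
position: [0.5171, 0.2843, 0.0464]
tool_rot: [1.082, 1.286, -1.081]
ft_force: [-2.4, -1.2, 1.8]
grip_width: 0.376
```

Request:
step_arm --increments '[0.03,0,0,0,0,0,0,0,0,0,0,0]'

```text
time: 19.38
position: [0.5171, 0.2843, 0.0462]
tool_rot: [1.082, 1.286, -1.081]
ft_force: [-2.3, 0.2, 4.0]
grip_width: 0.375
```

Request:
step_arm --increments '[0.03,0,0,0,0,0,0,0,0,0,0,0]'

```text
time: 19.62
position: [0.5171, 0.2844, 0.0461]
tool_rot: [1.082, 1.286, -1.081]
ft_force: [-4.3, -0.8, 5.2]
grip_width: 0.372
```

Request:
step_arm --increments '[0.03,0,0,0,0,0,0,0,0,0,0,0]'

```text
time: 19.88
position: [0.5172, 0.2844, 0.046]
tool_rot: [1.082, 1.286, -1.081]
ft_force: [-3.8, 0.1, 6.3]
grip_width: 0.375
```

Request:
step_arm --increments '[-0.11,-0.1,0,0,0,0,0.01,0,0,0.1,0,0,0.01,0,0,0.1,0,0,0.003,0,0,0.1,0,0,0.003,0,0,0.1,0,0,0.003,0,0,0.1,0,0,0,0,0,0,0,0]' --force 12

```text
time: 20.75
position: [0.5171, 0.2841, 0.0463]
tool_rot: [1.447, 1.035, -1.444]
ft_force: [1.4, -0.2, 0.4]
grip_width: 0.373
```

Request:
step_arm --increments '[0.003,0,0,0.1,0,0,0.003,0,0,0.1,0,0,0.003,0,0,0.1,0,0,0.003,0,0,0.1,0,0,0.003,0,0,0.1,0,0,0,0,0,0,0,0]'

```text
time: 21.5
position: [0.5172, 0.2838, 0.0461]
tool_rot: [1.788, 0.697, -1.784]
ft_force: [2.4, 0.2, -0.5]
grip_width: 0.375
```

```bash
python3 - <<'E'
from h import *
st()
E
```

```text
{'time': 21.5, 'joint_positions': [-1.0664, 0.3905, 0.6233, 1.8174, -0.2633, 1.0154, -1.1648], 'position': [0.5172, 0.2838, 0.0461], 'tool_rot': [1.7882, 0.6971, -1.7842], 'ft_force': [2.3869, 0.1769, -0.5336], 'torque': [-0.1437, -0.4303, -0.0369], 'grip_width': 0.3753}
[[ 0.002  0.678 -0.735]
 [-0.    -0.735 -0.678]
 [-1.     0.002 -0.002]]
```

Request:
step_arm --increments '[0.003,0,0,0.1,0,0,0.003,0,0,0.14,0,0,0,0,0,0,0,0,0,0,0,0,0,0]'

```text
time: 22.0
position: [0.5171, 0.2837, 0.0461]
tool_rot: [1.94, 0.5, -1.936]
ft_force: [4.4, 0.3, -1.2]
grip_width: 0.375
```

Request:
step_arm --increments '[0,0,0,0,0,0,0,0,0,0,0,0]' --fingers 60

```text
time: 22.25
position: [0.5149, 0.2841, 0.0456]
tool_rot: [1.937, 0.5, -1.941]
ft_force: [-0.3, -0.5, -0.1]
grip_width: 0.518
```

```bash
python3 - <<'E'
from h import *
st()
E
```

```text
{'time': 22.25, 'joint_positions': [-1.1028, 0.4002, 0.6678, 1.8198, -0.2879, 1.0221, -1.3875], 'position': [0.5149, 0.2841, 0.0456], 'tool_rot': [1.9368, 0.4999, -1.9412], 'ft_force': [-0.3026, -0.4981, -0.0994], 'torque': [-0.0558, 0.14, -0.0506], 'grip_width': 0.5181}
[[-0.002  0.483 -0.876]
 [-0.    -0.876 -0.483]
 [-1.    -0.001  0.002]]
```

Request:
step_arm --increments '[-0.4,0,0,0,0,0,-1.2,0,0,0,0,0,-1.2,0.1,-0.19,0,0,0,-0.8,0,0,0,0,0,0,0,0,0,0,0]'

```text
time: 22.88
position: [0.5189, 0.2844, 0.0831]
tool_rot: [1.942, 0.499, -1.938]
ft_force: [0.4, 0.3, -0.4]
grip_width: 0.601
```

Request:
step_arm --increments '[0,0,0,0,0,0,0,0,0,0,0,0,0,0,0,0,0,0,0,0,0,0,0,0,0,0,0,0,0,0]' --fingers 0

```text
time: 23.5
position: [0.5183, 0.284, 0.0819]
tool_rot: [1.94, 0.498, -1.94]
ft_force: [-0.4, 0.4, -0.0]
grip_width: 0.115
```

```bash
python3 - <<'E'
from h import *
st(); save('top','t3'); save('scene','s3')
t=cv2.imread('pics/t3.png');s=cv2.imread('pics/s3.png')
a=cv2.resize(t[145:245,200:320],None,fx=4,fy=4,interpolation=cv2.INTER_CUBIC)
b=cv2.resize(s[140:220,260:340],None,fx=5,fy=5,interpolation=cv2.INTER_CUBIC)[:400,:320]
cv2.imwrite('pics/ab3.png',np.hstack([a,b]))
print(proj('top',np.array([.5557,.1658,.066])))
E
```

```text
{'time': 23.5, 'joint_positions': [-1.1182, 0.3594, 0.6869, 1.7867, -0.2548, 1.0859, -1.4106], 'position': [0.5183, 0.284, 0.0819], 'tool_rot': [1.9396, 0.4981, -1.9397], 'ft_force': [-0.3534, 0.4193, -0.0365], 'torque': [-0.0665, 0.1511, 0.0008], 'grip_width': 0.1152}
[[-0.     0.482 -0.876]
 [-0.    -0.876 -0.482]
 [-1.     0.     0.   ]]
(np.float64(268.5040274960941), np.float64(194.85015652593353))
```

View pics/ab3.png

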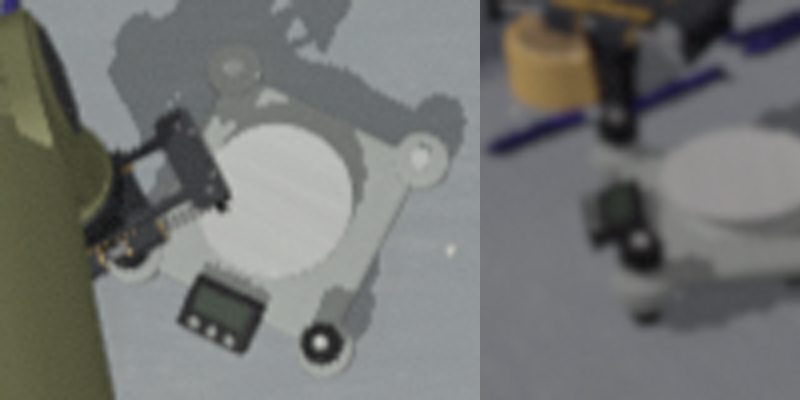

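The front right knob still sits at about (280,231) in the top image, so the scale has not shifted. Next is a press check on the knob that was set.

Request:
step_arm --increments '[0.4,0,0,0,0,0,0.4,0,0,0,0,0,0,0,0,0,0,0,0,0,0,0,0,0]'

```text
time: 24.1
position: [0.5183, 0.284, 0.0739]
tool_rot: [1.94, 0.498, -1.94]
ft_force: [-0.5, 0.3, 0.8]
grip_width: 0.009
```

Request:
step_arm --increments '[0.04,0,0,0,0,0,0,0,0,0,0,0]'

```text
time: 24.35
position: [0.5183, 0.2841, 0.0737]
tool_rot: [1.94, 0.498, -1.94]
ft_force: [0.2, 0.6, 0.8]
grip_width: 0.006
```

Request:
step_arm --increments '[0.04,0,0,0,0,0,0,0,0,0,0,0]'

```text
time: 24.6
position: [0.5183, 0.284, 0.0732]
tool_rot: [1.94, 0.498, -1.94]
ft_force: [0.2, 0.4, 0.4]
grip_width: 0.008
```

Request:
step_arm --increments '[0.04,0,0,0,0,0,0,0,0,0,0,0]'

```text
time: 24.85
position: [0.5183, 0.284, 0.0727]
tool_rot: [1.94, 0.498, -1.94]
ft_force: [-0.3, 0.0, -0.5]
grip_width: 0.005
```

Request:
step_arm --increments '[0.03,0,0,0,0,0,0,0,0,0,0,0]'

```text
time: 25.1
position: [0.5184, 0.284, 0.0727]
tool_rot: [1.94, 0.498, -1.94]
ft_force: [-0.9, -0.1, 1.4]
grip_width: 0.008
```

Request:
step_arm --increments '[0.03,0,0,0,0,0,0,0,0,0,0,0]'

```text
time: 25.35
position: [0.5184, 0.2841, 0.0726]
tool_rot: [1.94, 0.499, -1.94]
ft_force: [-1.1, -0.4, 4.1]
grip_width: 0.006
```

Request:
step_arm --increments '[0.03,0,0,0,0,0,0,0,0,0,0,0]'

```text
time: 25.6
position: [0.5184, 0.2842, 0.0725]
tool_rot: [1.94, 0.499, -1.939]
ft_force: [-2.7, -0.9, 6.3]
grip_width: 0.004
```

FL is stiff from first contact, about 30 N/mm. Now I'll check the front right knob, which would feel slack if I had overdone the screw.

Request:
step_arm --increments '[-1,0,0,0,0,0,-3,0,0,0,0,0,0,2.46,3.51,0,0,0,0,2.46,3.51,0,0,0,0,2.46,3.51,0,0,0,0,2.46,3.51,0,0,0,0,0,0,0,0,0,2,0,0,0,0,0,1.5,0,0,0,0,0,0,0,0,0,0,0,0,0,0,0,0,0]'

```text
time: 26.98
position: [0.4431, 0.1304, 0.0771]
tool_rot: [1.94, 0.498, -1.939]
ft_force: [0.4, 0.1, -0.0]
grip_width: 0.006
```

Request:
step_arm --increments '[0.1,0,0,0,0,0,0.1,0,0,0,0,0,0,0,0,0,0,0]'

```text
time: 27.35
position: [0.4428, 0.1302, 0.075]
tool_rot: [1.94, 0.498, -1.939]
ft_force: [-0.5, 0.5, 0.4]
grip_width: 0.006
```

Request:
step_arm --increments '[0.06,0,0,0,0,0,0.06,0,0,0,0,0,0,0,0,0,0,0]'

```text
time: 27.72
position: [0.4426, 0.1301, 0.0736]
tool_rot: [1.94, 0.498, -1.94]
ft_force: [-0.7, -0.1, -0.2]
grip_width: 0.005
```

Request:
step_arm --increments '[0.06,0,0,0,0,0,0,0,0,0,0,0]'

```text
time: 27.98
position: [0.4427, 0.1301, 0.073]
tool_rot: [1.94, 0.498, -1.94]
ft_force: [-0.5, 0.0, 0.9]
grip_width: 0.008
```

Request:
step_arm --increments '[0.05,0,0,0,0,0,0,0,0,0,0,0]'

```text
time: 28.22
position: [0.4427, 0.1302, 0.0726]
tool_rot: [1.94, 0.498, -1.94]
ft_force: [-0.4, -0.1, 0.1]
grip_width: 0.006
```

Request:
step_arm --increments '[0.04,0,0,0,0,0,0,0,0,0,0,0]'

```text
time: 28.48
position: [0.4428, 0.1302, 0.0725]
tool_rot: [1.94, 0.498, -1.94]
ft_force: [-2.3, -0.2, 4.8]
grip_width: 0.001
```

Both front knobs are stiff at the same height, about 72.6 mm. Pressing therefore finds all the feet loaded, and the front pair about equally. Next is the weight.

Request:
step_arm --increments '[-1,0,0,0,0,0,-2,0,0,0.17,0,0,-3,0,0,0.17,0,0,-2,0,0,0.17,0,0,0,2.28,-0.4,0,0,0,0,4.56,-0.79,0,0,0,0,4.56,-0.79,0,0,0,0,4.56,-0.79,0,0,0,0,4.56,-0.79,0,0,0,0,4.56,-0.79,0,0,0,0,4.56,-0.79,0,0,0,0,2.28,-0.4,0,0,0]' --fingers 85

```text
time: 29.98
position: [0.4957, -0.1923, 0.1527]
tool_rot: [-2.218, 0.013, 2.217]
ft_force: [0.4, 1.0, 0.6]
grip_width: 0.851
```

Request:
step_arm --increments '[0,0,0,0,0,0,0,0,0,0,0,0]'

```text
time: 30.22
position: [0.4957, -0.1883, 0.1521]
tool_rot: [-2.217, 0.006, 2.218]
ft_force: [-0.2, 0.2, 0.4]
grip_width: 0.851
```

```bash
python3 - <<'E'
from h import *
st(); save('top','t4'); save('scene','s4')
t=cv2.imread('pics/t4.png');s=cv2.imread('pics/s4.png')
a=cv2.resize(t[165:265,330:430],None,fx=4,fy=4,interpolation=cv2.INTER_CUBIC)
b=cv2.resize(s[180:280,310:410],None,fx=4,fy=4,interpolation=cv2.INTER_CUBIC)
cv2.imwrite('pics/ab4.png',np.hstack([a,b]))
for c in ('top','scene'):
  for d in ctrl.spot_point(c,'weight_mid')[:1]: print(c,d['score'],w(c,d['xyz']))
E
```

```text
{'time': 30.225, 'joint_positions': [-0.722, 0.2078, 1.159, 1.8701, -0.2055, 1.1954, -1.0717], 'position': [0.4957, -0.1883, 0.1521], 'tool_rot': [-2.2174, 0.0059, 2.2182], 'ft_force': [-0.207, 0.2028, 0.4069], 'torque': [-0.0941, 0.1302, 0.0357], 'grip_width': 0.8515}
[[-0.    -0.006 -1.   ]
 [ 0.001 -1.     0.006]
 [-1.    -0.001  0.   ]]
top 0.45 [ 3.80495991e-01 -3.49668442e-01  2.81151823e-04]
scene 0.76 [ 0.50028615 -0.18782807  0.03268811]
```

View pics/ab4.png

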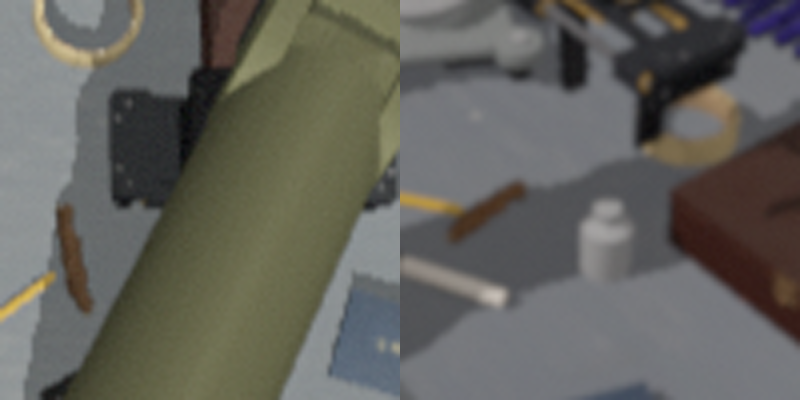

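Request:
step_arm --increments '[2,0,-0.3,0,0,0,2.5,0,0,0,0,0,2,0,0,0,0,0,0.5,0,0,0,0,0,0,0,0,0,0,0]'

```text
time: 31.05
position: [0.4989, -0.1895, 0.0823]
tool_rot: [-2.218, 0.008, 2.218]
ft_force: [-0.6, -0.1, -0.3]
grip_width: 0.852
```

```bash
python3 - <<'E'
from h import *
st(); save('scene','s5')
s=cv2.imread('pics/s5.png')
b=cv2.resize(s[190:270,320:420],None,fx=6,fy=6,interpolation=cv2.INTER_CUBIC)
cv2.imwrite('pics/b5.png',b)
E
```

```text
{'time': 31.05, 'joint_positions': [-0.6248, 0.3287, 1.088, 1.9337, -0.331, 1.0745, -0.9756], 'position': [0.4989, -0.1895, 0.0823], 'tool_rot': [-2.2179, 0.0081, 2.2179], 'ft_force': [-0.5876, -0.1052, -0.3224], 'torque': [-0.0751, 0.1704, -0.0039], 'grip_width': 0.8518}
[[ 0.    -0.007 -1.   ]
 [-0.    -1.     0.007]
 [-1.     0.    -0.   ]]
```

View pics/b5.png

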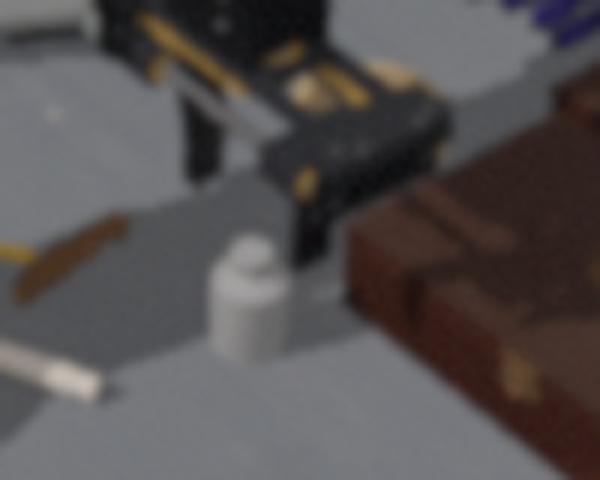

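Request:
step_arm --increments '[1.5,0,0,0,0,0,1.5,0,0,0,0,0,1.5,0,0,0,0,0,1.5,0,0,0,0,0,0.9,0,0,0,0,0,0,0,0,0,0,0,0,0,0,0,0,0]'

```text
time: 31.98
position: [0.4991, -0.1897, 0.0135]
tool_rot: [-2.219, 0.008, 2.217]
ft_force: [-0.8, 0.0, -0.7]
grip_width: 0.849
```

Request:
step_arm --increments '[0,0,0,0,0,0,0,0,0,0,0,0,0,0,0,0,0,0,0,0,0,0,0,0]' --fingers 0 --force 5

```text
time: 32.48
position: [0.4988, -0.1894, 0.0132]
tool_rot: [-2.218, 0.008, 2.218]
ft_force: [-0.4, -0.3, -0.0]
grip_width: 0.486
```

Request:
step_arm --increments '[0,0,0,0,0,0,0,0,0,0,0,0]'

```text
time: 32.72
position: [0.4988, -0.1895, 0.0132]
tool_rot: [-2.218, 0.008, 2.218]
ft_force: [0.0, -0.2, 0.5]
grip_width: 0.455
```

Request:
step_arm --increments '[0,0,0,0,0,0,0,0,0,0,0,0]' --force 25

```text
time: 32.98
position: [0.4989, -0.1896, 0.0132]
tool_rot: [-2.218, 0.008, 2.218]
ft_force: [0.8, -1.3, 0.8]
grip_width: 0.45
```

```bash
python3 - <<'E'
from h import *
st()
E
```

```text
{'time': 32.975, 'joint_positions': [-0.5304, 0.4384, 0.9954, 1.9835, -0.4504, 0.9583, -0.8881], 'position': [0.4989, -0.1896, 0.0132], 'tool_rot': [-2.2181, 0.0081, 2.2177], 'ft_force': [0.7507, -1.2724, 0.8466], 'torque': [-0.1564, 0.1471, -0.0196], 'grip_width': 0.4504}
[[ 0.    -0.007 -1.   ]
 [-0.    -1.     0.007]
 [-1.     0.    -0.   ]]
```

Request:
step_arm --increments '[-0.5,0,0,0,0,0,-1.5,0,0,0,0,0,-2.5,0,0,0,0,0,-3,0,0,0,0,0,-3,0,0,0,0,0,-2,0,0,0,0,0,-1,0,0,0,0,0]'

```text
time: 33.85
position: [0.499, -0.1894, 0.1493]
tool_rot: [-2.219, 0.007, 2.216]
ft_force: [-0.1, -0.0, -3.6]
grip_width: 0.457
```

Request:
step_arm --increments '[0,-1.8,-0.3,0,0,0,0,-3.2,-0.5,0,0,0,0,-3.5,-0.57,0,0,0,0,-3.6,-0.59,0,0,0,0,-3.6,-0.59,0,0,0,0,-3.6,-0.59,0,0,0,0,-3.6,-0.59,0,0,0,0,-3.6,-0.59,0,0,0,0,-3.5,-0.57,0,0,0,0,-3.2,-0.5,0,0,0,0,-2.6,-0.41,0,0,0,0,0,0,0,0,0]'

```text
time: 35.35
position: [0.5592, 0.1713, 0.1477]
tool_rot: [-2.22, 0.004, 2.221]
ft_force: [0.8, 0.1, -4.1]
grip_width: 0.457
```

Request:
step_arm --increments '[0,0,0,0,0,0,0,0,0,0,0,0]'

```text
time: 35.6
position: [0.5595, 0.1666, 0.1483]
tool_rot: [-2.217, 0.011, 2.217]
ft_force: [0.4, -0.1, -5.4]
grip_width: 0.45
```

```bash
python3 - <<'E'
from h import *
st(); save('top','t6'); save('scene','s6')
t=cv2.imread('pics/t6.png');s=cv2.imread('pics/s6.png')
a=cv2.resize(t[145:245,220:320],None,fx=4,fy=4,interpolation=cv2.INTER_CUBIC)
b=cv2.resize(s[110:210,270:370],None,fx=4,fy=4,interpolation=cv2.INTER_CUBIC)
cv2.imwrite('pics/ab6.png',np.hstack([a,b]))
for c in ('top','scene'):
 for n in('weight_mid','pan_centre'):
  for d in ctrl.spot_point(c,n)[:1]: print(c,n,d['score'],w(c,d['xyz']))
E
```

```text
{'time': 35.6, 'joint_positions': [-1.1426, 0.3345, 0.9741, 1.7452, -0.2932, 1.218, -1.6715], 'position': [0.5595, 0.1666, 0.1483], 'tool_rot': [-2.2169, 0.0108, 2.2168], 'ft_force': [0.3849, -0.0556, -5.375], 'torque': [-0.0634, 0.1379, -0.0371], 'grip_width': 0.4496}
[[ 0.    -0.009 -1.   ]
 [-0.    -1.     0.009]
 [-1.     0.    -0.   ]]
top weight_mid 0.6 [0.55811976 0.16315114 0.17016817]
top pan_centre 0.7 [0.55879718 0.16619142 0.06887396]
scene weight_mid 0.54 [0.55886355 0.16717806 0.16668452]
scene pan_centre 0.66 [0.55778688 0.16496397 0.06069155]
```

View pics/ab6.png

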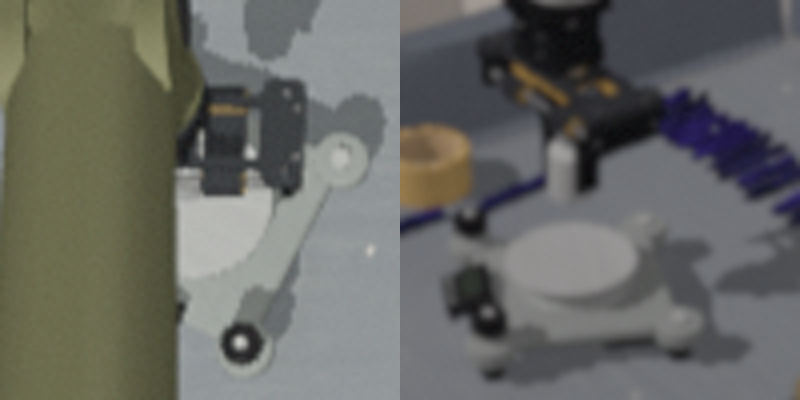

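Request:
step_arm --increments '[1,-0.1,0.2,0,0,0,1.5,0,0,0,0,0,1.5,0,0,0,0,0,1.2,0,0,0,0,0,0.8,0,0,0,0,0,0.3,0,0,0,0,0,0,0,0,0,0,0,0,0,0,0,0,0]'

```text
time: 36.9
position: [0.5578, 0.1692, 0.0857]
tool_rot: [-2.219, 0.007, 2.217]
ft_force: [-0.1, 0.3, -4.1]
grip_width: 0.45
```

Request:
step_arm --increments '[0.1,0,0,0,0,0,0.1,0,0,0,0,0,0.1,0,0,0,0,0,0,0,0,0,0,0]'

```text
time: 37.4
position: [0.5573, 0.1691, 0.0821]
tool_rot: [-2.218, 0.008, 2.218]
ft_force: [0.4, -0.2, -5.4]
grip_width: 0.455
```

Request:
step_arm --increments '[0.1,0,0,0,0,0,0,0,0,0,0,0]'

```text
time: 37.65
position: [0.5573, 0.1691, 0.0811]
tool_rot: [-2.218, 0.008, 2.218]
ft_force: [0.6, -1.1, -3.9]
grip_width: 0.45
```

Let me check the centring in a picture before it touches down.

```bash
python3 - <<'E'
from h import *
save('scene','s7'); s=cv2.imread('pics/s7.png')
cv2.imwrite('pics/b7.png',cv2.resize(s[135:215,275:355],None,fx=7,fy=7,interpolation=cv2.INTER_CUBIC))
E
```

```text
(no output)
```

View pics/b7.png

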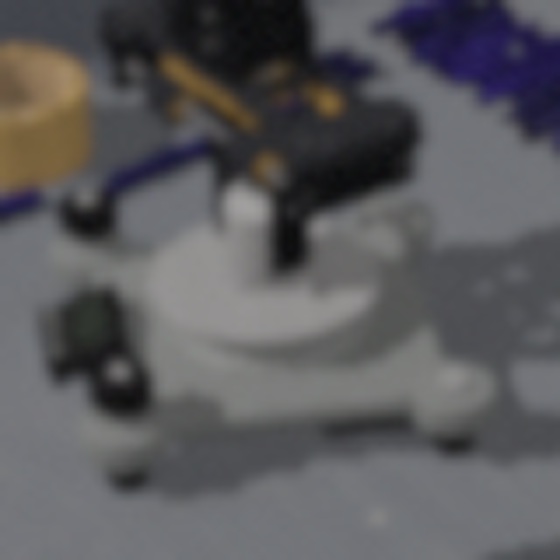

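```bash
python3 - <<'E'
from h import *
s=cv2.imread('pics/s7.png'); im=cv2.resize(s[135:215,275:355],None,fx=7,fy=7,interpolation=cv2.INTER_CUBIC)
def circ(x,y,z,r,col):
    P=[]
    for a in np.linspace(0,6.28,80):
        u,v=proj('scene',np.array([x+r*np.cos(a),y+r*np.sin(a),z])); P.append([(u-275+.5)*7-.5,(v-135+.5)*7-.5])
    cv2.polylines(im,[np.int32(P)],True,col,1)
circ(.557,.168,.066,.062,(0,0,255)); circ(.5573,.1691,.068,.02,(0,255,0)); circ(.5573,.1691,.112,.02,(0,255,0))
cv2.imwrite('pics/b8.png',im)
E
```

```text
(no output)
```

View pics/b8.png

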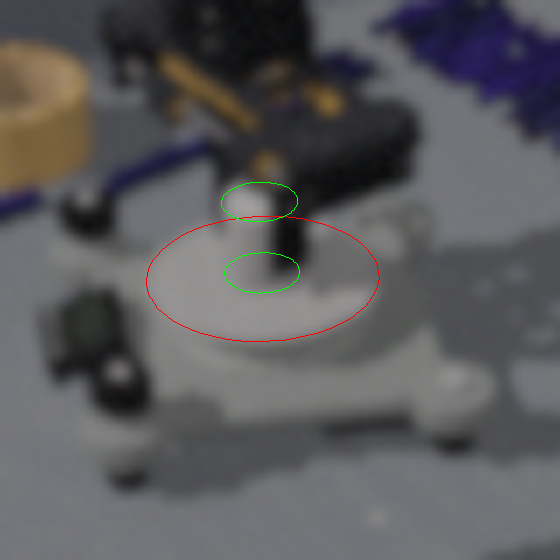

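The projected pan and weight outlines match the picture, within about 3 mm of centre. I'll nudge it 2 mm and lower.

Request:
step_arm --increments '[0.05,0.2,0.1,0,0,0,0.05,0,0,0,0,0,0,0,0,0,0,0]'

```text
time: 38.08
position: [0.5563, 0.1671, 0.0802]
tool_rot: [-2.218, 0.008, 2.218]
ft_force: [-0.1, 0.0, -5.3]
grip_width: 0.453
```

Request:
step_arm --increments '[0.05,0,0,0,0,0,0,0,0,0,0,0]'

```text
time: 38.33
position: [0.5563, 0.1672, 0.0797]
tool_rot: [-2.218, 0.008, 2.218]
ft_force: [0.4, -0.3, -4.9]
grip_width: 0.455
```

Request:
step_arm --increments '[0.05,0,0,0,0,0,0,0,0,0,0,0]'

```text
time: 38.58
position: [0.5563, 0.1671, 0.0791]
tool_rot: [-2.218, 0.008, 2.218]
ft_force: [-0.6, 0.7, -5.2]
grip_width: 0.454
```

Request:
step_arm --increments '[0.03,0,0,0,0,0,0,0,0,0,0,0]'

```text
time: 38.83
position: [0.5564, 0.1671, 0.079]
tool_rot: [-2.218, 0.008, 2.218]
ft_force: [-0.7, 0.6, -3.0]
grip_width: 0.448
```

Contact has started. A little more, then I'll open gradually.

Request:
step_arm --increments '[0.04,0,0,0,0,0,0,0,0,0,0,0]'

```text
time: 39.08
position: [0.5564, 0.1671, 0.0789]
tool_rot: [-2.218, 0.008, 2.218]
ft_force: [-2.2, 0.0, 0.7]
grip_width: 0.456
```

Request:
step_arm --increments '[0,0,0,0,0,0,0,0,0,0,0,0]' --fingers 55

```text
time: 39.33
position: [0.5571, 0.1673, 0.0789]
tool_rot: [-2.219, 0.007, 2.216]
ft_force: [-0.1, -0.6, 0.0]
grip_width: 0.533
```

Request:
step_arm --increments '[0,0,0,0,0,0,0,0,0,0,0,0,0,0,0,0,0,0]' --fingers 75

```text
time: 39.7
position: [0.5564, 0.1671, 0.0785]
tool_rot: [-2.218, 0.008, 2.218]
ft_force: [-0.1, -0.5, 0.4]
grip_width: 0.729
```

Request:
step_arm --increments '[-1,0,0,0,0,0,-2,0,0,0,0,0,-3,0,0,0,0,0,-4,0,0,0,0,0,-4,0,0,0,0,0,0,0,4,0,0,0,0,0,4,0,0,0,0,5,0,0,0,0,0,5,0,0,0,0,0,5,0,0,0,0,0,5,0,0,0,0,0,0,0,0,0,0]'

```text
time: 41.2
position: [0.4753, -0.0374, 0.2194]
tool_rot: [-2.213, 0.015, 2.21]
ft_force: [0.6, 0.4, 0.4]
grip_width: 0.75
```

```bash
python3 - <<'E'
from h import *
st(); save('top','t9'); save('scene','s9')
t=cv2.imread('pics/t9.png');s=cv2.imread('pics/s9.png')
a=cv2.resize(t[145:245,220:320],None,fx=4,fy=4,interpolation=cv2.INTER_CUBIC)
b=cv2.resize(s[135:215,275:355],None,fx=5,fy=5,interpolation=cv2.INTER_CUBIC)
cv2.imwrite('pics/ab9.png',np.hstack([a,b]))
for c in ('top','scene'):
 for n in('weight_mid','pan_centre'):
  for d in ctrl.spot_point(c,n)[:1]: print(c,n,d['score'],w(c,d['xyz']))
E
```

```text
{'time': 41.2, 'joint_positions': [-1.2519, -0.2394, 1.1478, 1.8994, 0.2208, 1.3459, -1.7519], 'position': [0.4753, -0.0374, 0.2194], 'tool_rot': [-2.2131, 0.0148, 2.2104], 'ft_force': [0.6255, 0.4297, 0.3803], 'torque': [-0.0455, 0.1453, 0.0191], 'grip_width': 0.7504}
[[ 0.001 -0.016 -1.   ]
 [ 0.003 -1.     0.016]
 [-1.    -0.003 -0.001]]
top weight_mid 0.74 [0.55407839 0.16512289 0.09557997]
top pan_centre 0.66 [0.55961641 0.166304   0.0637304 ]
scene weight_mid 0.48 [0.55629555 0.16846731 0.0984581 ]
scene pan_centre 0.84 [0.55788201 0.16575608 0.06352413]
```

View pics/ab9.png

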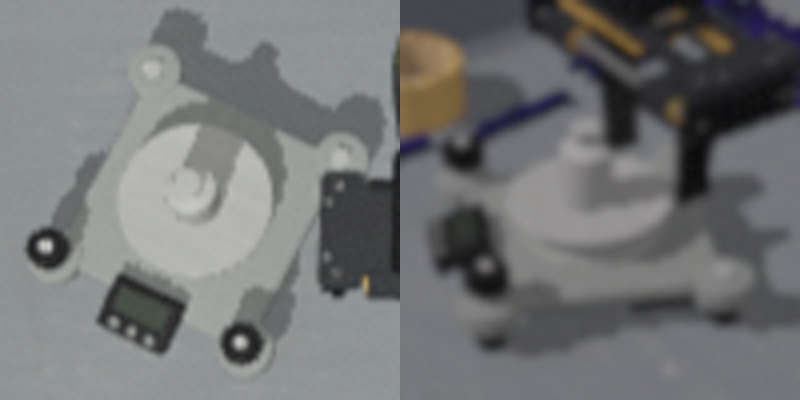

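The top view shows the weight upright on the pan at about (194,193), with the pan centre near (195,200). Parallax from the weight's height accounts for the difference. The scale hasn't shifted and the hand is clear.

Request:
step_arm --increments '[0,0,0,0,0,0,0,0,0,0,0,0]'

```text
time: 41.75
position: [0.4749, -0.0319, 0.2184]
tool_rot: [-2.218, 0.008, 2.219]
ft_force: [-1.1, 0.5, 0.1]
grip_width: 0.75
```

```bash
python3 -c "
from bench import ctrl
s=ctrl.get_state();print(s['time'],s['qd'],s['ft_force'])
print(ctrl.close_job())"
```

```text
41.75 [ 0.0016925  -0.0024635   0.00605149 -0.00171773 -0.00036714  0.00046463
  0.00261855] [-1.09032114  0.47705409  0.13579275]
the job is handed in; nothing more can be done
None
```

I turned the front left screw down until all four feet should carry their share, then set the check weight upright on the middle of the pan. The job was handed in at 41.75 s.

- **Levelling screw:** Pressing on the knob showed the foot hanging about 2.85 mm clear. I turned it about 231° clockwise, 3.85 mm of screw, in three strokes with re-grips.
- **Check by pressing:** Afterwards both front knobs were stiff from first touch, at nearly the same height (about 72.7 mm on the left and 72.6 mm on the right). The left foot's compression suggests a load of about 7.5 N ± 2 N, possibly just above the 5 to 7 N share. I did not press on the rear feet.
- **Check weight:** I lowered it until it just touched, about 2 N the wrist showed after contact, then let go. The last pictures show it upright and within a few millimetres of the pan's centre. The two cameras' estimates of its offset differed by a few millimetres.
- **Surroundings:** The last pictures, which show the scale area only, have the scale where it was. My path kept clear of the other things, but I did not check each of them afterwards. The hardest press I read on the scale was about 6 N.
- **Off-centre first grip:** My first grip on the knob was about 3 mm off centre and pushed sideways with about 5 N. I released and re-centred it, and a smaller offset after the third stroke was corrected the same way.

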